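# Widen the draining rack's bay and stand the mug in it

## Robot

A 6-joint arm with a two-finger parallel gripper is mounted at the origin on the work surface. World frame = base frame: x ahead of the robot, y to its left, z up, the work surface at z = 0. Lengths are in m, angles in degrees, forces in N, time in s.
With the tool pointing down it reaches from about 0.35 to 0.875 m from the base axis. Payload 4.2 kg.
Tool frame: the origin (TCP) lies midway between the tips of the shut fingers; the grasp point (between the pads) lies 19 mm behind it; z points along the fingers, y is the line along which they close (so a half turn about z gives the same grasp; the last joint's range is limited). The gripper opens to 87 mm and grips with 3 to 60 N. Pads are 19 mm wide; open, the fingers measure 117 mm over their backs; the gripper's body (75 mm by 190 mm) begins 51 mm behind the grasp point.
Start: joints at [-56.688, 22.042, 0.453, 0, -68.411, -14.817], TCP at [0.198, -0.593, 0.223] pointing down, gripper open.
Joint ranges: [-179.83, 179.83], [-69.29, 118.12], [-61.27, 80.66], [-181.25, 117.63], [-171.15, -9.14], [-177.46, 177.46]. Speed limits (degrees/s): [159.86, 159.86, 180, 180, 180, 180].

## Interface

Orientations are given as a 3x3 rotation matrix whose columns are the frame's x, y, z axes.
In Python, from station import r, cams gives the robot as it stands.
- The arm moves only by the tool play_rows, never from a script. Its argument "commands" is text: rows parted by semicolons, each of 6 numbers parted by spaces: the shift along the world's x, y, z normalised to -1 to 1, where 1 is 30 mm, then the turn, a rotation vector about the world's x, y, z normalised to -1 to 1, where 1 is 0.15 rad. A call has 1 to 20 rows; each row shifts and turns the commanded pose from where the row before left it; what a row does not reach is not made up. A row lasts 1/10 s, in which the tool goes at most 50 mm and 8.59 degrees, less where a joint would pass 70% of its speed; a pose out of reach is approached as far as the arm can. A call with a number of a shift or a turn outside -1 to 1 is refused whole. A call with a gripper value outside its range is refused whole. "grip" is the finger opening in mm, from 0 to 87, set as the call begins (left out, the last holds). The fingers move at their own pace and stop on an object; the grip force is fixed at half the most. Time passes only in rows, so rows that do not move let the fingers close. It gives the time, the measured TCP pose, the force, the opening and the grip force at its end, in the units of the state.
- r.sense(): the state, without advancing time (a new reading comes with each control period).
- cams.capture(name): name is "scene" or "side" or "wrist"; returns (picture, depth): 384x512x3 uint8, blue, green, red; 384x512 float32, m along the optical axis (not along the pixel's ray), 0 where there is no reading.
- cams.camera_info(name): a dict with "mtx" (3x3 intrinsics, pixels), "R" (3x3) and "t" (3): a world point X has camera coordinates R X + t. Camera axes: x right, y down, z forward; pixel columns grow to the right and rows downward; lengths in m; the calibration is good to about 2 mm. A picture is of the moment at which its call begins: read the wrist's pose just before it. camera_info takes no time and is no camera call; for the wrist camera it gives the pose at the moment of the call.
- r.finish_job(): hands the job in; it is judged then, once.
The state is a dict: "time_s": time; "joints": joint angles; "joint_velocities": joint speeds; "effort": joint torques, N m; "tcp_pos": TCP position; "ee_rot": TCP orientation; "wrist_force": force on the tool from outside, world axes, zero at the start; "moment": the same for the moment, N m; "gripper_width": opening from 0.0 (shut) to 1.0 (fully open); "gripper_force": force on a finger pad.
Only numpy, scipy, OpenCV 4.12 (cv2) and the standard library are available. Lean on these libraries where they do the work, as an engineer would, in place of code of your own. Each camera call takes 0.05 s, during which the arm holds its last target. There are 200 camera calls.

## Task

Make room on the draining rack: squeeze the divider's release lever, keep it squeezed while you slide the divider away from the end plate past the first notch, and let go so that the catch tooth drops fully into the second notch. The notched strip is mounted a little off the drawing, so feel for the notch and do not force the tooth hard against it. Then set the white mug down gently, upright, on the tray in the widened bay between divider and end plate, leaving the sieve, ladle and spoon alone.

Things in the scene. Friction and masses are not known exactly. Their poses are not given: they have to be found in the camera images.
- rack: Steel draining rack, fixed. Tray 205 (x) x 305 (y) x 6 mm; origin under it, on the ledge (z = 0). y is the sliding line, +y toward the upright end plate (inner face y = +130, x = -100 to +5, top 65 mm high). A rail 30 mm wide, top 20 mm high, runs along y at x = +50. The bay is the tray between divider and end plate, x = -100 to +25; the mug belongs at about x = -45
- bay_end (a point): Foot of the end plate's inner face at rack x = -45, y = +130, z = 6 mm (tray top); axes as the rack's
- second_notch (a point): Where the drawing puts the second notch's centre (rail top, rack x 50, y -92, z 20 mm). The dark notched strip on the rail (20 mm wide, 8 mm high) is really up to 10 mm off either way along y, unmeasured, new each time. Its two notches are cut right through, 12 mm long in y, 40 mm apart (the first nearer the end plate), with a 28 mm land between; 40 mm of land follows the second
- divider (a joint): Travel of the divider in m, 0 to 0.125, growing along rack -y, away from the end plate. Starts at 0.002 to 0.020, its tooth in front of the strip, whose first edge stops it at about 0.034 if not squeezed. By the drawing the tooth is over the first notch at 0.060 and the second at 0.100, both shifted alike by the strip's up to 0.010. Drags with about 2.5 N and stays where it is left
- catch (a joint): Squeeze angle of the release lever in rad: 0 = let go, tooth fully down; 0.32 = fully squeezed (stop). Resting on top of the strip: about 0.18; clear of it above about 0.23. A spring returns it: about 4.5 N at the bar when let go, 7 N at the stop. Let go on top of the strip, the tooth rubs and pushing the divider on takes 6 to 9 N; in the notch it stops dead
- divider_face (a point): On the divider plate's bay-side face, at tray height, rack x = -45; moves with the divider; axes as the rack's. The plate is 4 mm thick, its top 65 mm high. The bay's width is the y distance to bay_end: 0.030 m plus the divider's travel
- squeeze_grip (a point): Midway between the squeeze grips on the divider's carriage, 78 mm up; moves with it, axes as the rack's. At +y a fixed upright black plate (40 mm in x, top 95 mm up), at -y the lever's round bar (12 mm thick, 44 mm in x): 58 mm over both, about 43 when squeezed along y. Pushing the plate toward -y slides the divider with the lever free. Carriage top between them 42 mm up
- catch_tooth (a point): Middle of the catch tooth's underside, 21 mm above the ledge when down, in front (-y) of the lever: tooth 16 mm in x, 8 mm in y, on an arm from the lever's hinge, 40 mm ahead of the bar; arm top 37 mm up, its end 13 mm higher squeezed. It drops in only within about 2 mm of a notch's centre. Against the strip's edges it should take no more than about 25 N
- mug: Handleless white ceramic mug, cylinder 60 mm in diameter, 88 mm tall, walls 4 mm, open on top, 200 to 325 g; origin at the centre of its underside, z up. Stands on the ledge on one side of the rack
- sieve: Bystander: orange plastic sieve, bowl 90 mm across and 40 mm high, handle 115 mm along its x; origin under the bowl. On the ledge on the other side of the rack from the mug
- ladle: Bystander: steel ladle lying to the left (+y) of everything, bowl 76 mm across, handle 215 mm along its y; origin under the bowl
- wooden_spoon: Bystander: flat wooden spoon 260 mm long and 10 mm high lying to the right (-y) of everything, along its x; origin under its middle
Mind the look-alikes: they are no part of the job. There is more than one size of the mug; the one meant has the size given above.

How it is judged (in metres and radians):
On the way:
1. the divider stands at the second notch with its catch tooth fully down (value of joint divider between 0.086 and 0.114 m and value of joint catch below 0.05 rad), for 0.2 s.
At the end, for the whole second after the job is handed in: The divider joint reads 0.086 to 0.114 (second notch) with the catch below 0.05 rad (tooth fully down), and the mug stands upright (within 0.08 rad) and still on the tray in the bay: its centre between rack x = -80 and +5 mm, between the divider and the end plate, its underside on the tray (all of step 1 and x of mug in the frame of rack between -0.08 and 0.005 m and y of mug in the frame of divider_face above 0.028 m and y of mug in the frame of rack below 0.102 m and z of mug in the frame of rack between 0.003 and 0.01 m and angle between mug's own z axis and vertical below 0.08 rad and linear speed of mug below 0.02 m/s); the robot touches nothing.
It fails at once if the catch tooth is forced against the notched strip (over 30 N) (contact force between catch_c3 and strip above 30 N).
It fails at once if the mug is banged down on the rack (over 90 N) (contact force between mug and rack above 90 N).
It fails at once if the mug is dropped (let go and falling faster than 0.6 m/s, some 18 mm) (contact force between the fingers and mug below 0.05 N and linear speed of mug above 0.6 m/s).
It fails at once if the sieve, ladle or wooden spoon is moved more than 30 mm (distance of any of sieve, ladle, wooden_spoon from where it was at the start of the episode above 0.03 m).
It also fails if it takes over 58 s, if anything falls off the work surface, if the arm or the gripper's body presses on something with over 40 N, if the wrist force passes 120 N, or if a joint passes its speed limit or range.

## Working session

There is one attempt and no reset: what is moved stays moved. The work goes in short steps, Python scripts to look and compute and a tool call to move; the robot and the scene stay as the last step left them, time stands still between calls to the robot, and variables do not carry over. Pictures are saved under pics/ and viewed, at most 10 in all, crops included, and the job is handed in when it is done.

Besides the shell and the picture viewer there is one more tool, called after "Call:" by a JSON object that holds its "method" and its "body", one argument or row to a line. play_rows: Moves the arm, as the interface text tells. Scaled input: -1 to 1 covers 30 mm each way for a shift and 0.15 rad each way for a turn. Its arguments: {"type":"object","properties":{"commands":{"type":"string"},"grip":{"type":"number"}},"required":["commands"]}

```bash
ls; mkdir -p pics; python3 - <<'E'
from station import r,cams
import cv2,numpy as np
s=r.sense();print(s['time_s'],s['tcp_pos'],s['ee_rot'])
for n in("scene","side"):
    p,d=cams.capture(n);cv2.imwrite(f"pics/{n}0.png",p);np.save(f"pics/{n}0.npy",d)
    i=cams.camera_info(n);np.savez(f"pics/{n}i.npz",**{k:i[k] for k in("mtx","R","t")});print(n,-i["R"].T@i["t"])
E
```

```text
pics
0.0 [ 0.19808127 -0.59213941  0.22144946] [[-9.48414377e-01 -3.17032434e-01 -7.78148188e-04]
 [-3.17033376e-01  9.48412175e-01  2.04541109e-03]
 [ 8.95435591e-05  2.18659623e-03 -9.99997605e-01]]
scene [1.40305578 0.2646135  0.89382856]
side [-0.14679422  0.64648412  0.61679419]
```

View pics/scene0.png

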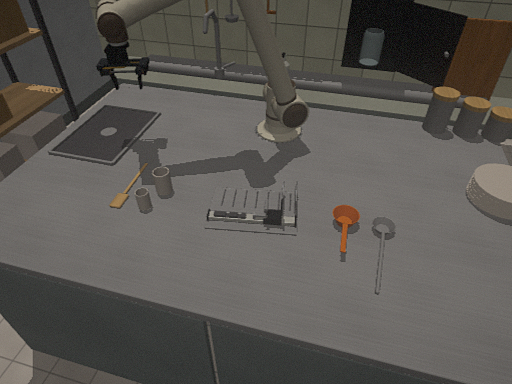

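View pics/side0.png

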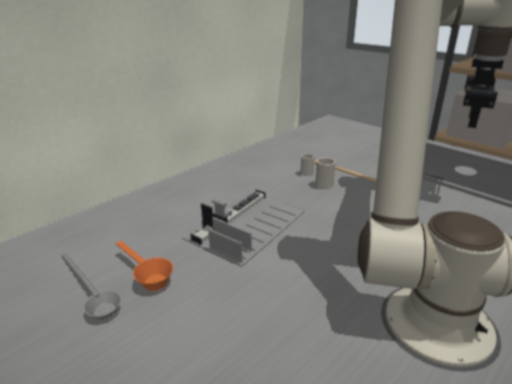

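```bash
cat > h.py <<'E'
import numpy as np,cv2
def cloud(d,i):
    v,u=np.nonzero(d>0);z=d[v,u]
    c=np.linalg.inv(i["mtx"])@np.array([u*z,v*z,z])
    return u,v,(i["R"].T@(c-np.asarray(i["t"]).reshape(3,1))).T
E
python3 - <<'E'
from h import *
for n in("scene","side"):
    i=np.load(f"pics/{n}i.npz");d=np.load(f"pics/{n}0.npy");u,v,X=cloud(d,i)
    np.save(f"pics/{n}X.npy",np.c_[u,v,X])
    m=(X[:,0]>.3)&(X[:,0]<.95)&(X[:,1]>-.45)&(X[:,1]<.4)&(X[:,2]>.025)&(X[:,2]<.2)
    # cluster via grid
    g=np.zeros((130,170),np.uint8);ix=((X[m,0]-.3)/.005).astype(int);iy=((X[m,1]+.45)/.005).astype(int);g[ix,iy]=1
    k,l=cv2.connectedComponents(g)
    for j in range(1,k):
        q=X[m][l[ix,iy]==j]
        if len(q)>25: print(n,len(q),q.min(0).round(3),q.max(0).round(3))
    t=(abs(X[:,2])<.01)&(X[:,0]>.4)&(X[:,0]<.8)&(abs(X[:,1])<.3);print('table z',np.median(X[t,2]))
p=cv2.imread("pics/scene0.png")[165:245,120:310];cv2.imwrite("pics/c1.png",cv2.resize(p,None,fx=4.2,fy=4.2,interpolation=cv2.INTER_CUBIC))
E
```

```text
scene 42 [0.426 0.153 0.026] [0.517 0.171 0.067]
scene 358 [0.463 0.294 0.025] [0.669 0.379 0.043]
scene 115 [ 0.487 -0.349  0.045] [ 0.522 -0.301  0.089]
scene 252 [ 0.5   -0.343  0.025] [ 0.55  -0.288  0.092]
scene 330 [0.547 0.038 0.025] [0.6   0.136 0.097]
scene 222 [ 0.59  -0.371  0.025] [ 0.637 -0.324  0.069]
scene 54 [ 0.587 -0.09   0.025] [ 0.616 -0.051  0.031]
scene 38 [ 0.585 -0.039  0.025] [ 0.609 -0.011  0.032]
table z -4.992963483356033e-05
side 482 [0.411 0.149 0.025] [0.515 0.17  0.07 ]
side 778 [0.422 0.104 0.025] [0.588 0.135 0.098]
side 731 [0.462 0.289 0.025] [0.664 0.379 0.045]
side 445 [ 0.485 -0.351  0.026] [ 0.548 -0.286  0.092]
side 241 [0.549 0.069 0.026] [0.598 0.102 0.087]
side 42 [0.57  0.036 0.027] [0.588 0.065 0.04 ]
side 141 [ 0.577 -0.097  0.025] [0.612 0.015 0.033]
side 207 [ 0.587 -0.375  0.026] [ 0.636 -0.324  0.071]
table z 0.0024140368392814296
```

View pics/c1.png

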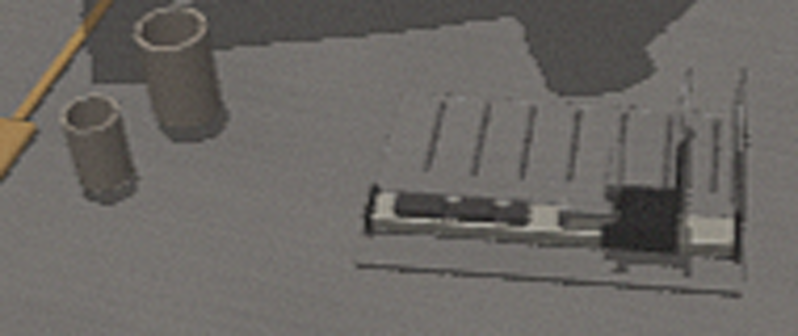

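```bash
python3 - <<'E'
from h import *
for n in("scene","side"):
    X=np.load(f"pics/{n}X.npy")[:,2:]
    def sel(a,b): return X[((X>=a)&(X<=b)).all(1)]
    for nm,a,b in(("end",[.40,.145,.025],[.517,.175,.066]),("div",[.40,.10,.025],[.517,.14,.066]),("strip",[.57,-.11,.0245],[.62,.01,.034])):
        q=sel(a,b)
        if len(q)<20: continue
        l=cv2.fitLine(q[:,:2].astype(np.float32),cv2.DIST_HUBER,0,.001,.001).ravel()
        print(n,nm,len(q),l.round(4),np.degrees(np.arctan2(l[1],l[0])).round(2),q.min(0).round(3),q.max(0).round(3))
    q=sel([.47,-.36,.03],[.56,-.28,.1]);
    from scipy.optimize import least_squares
    f=least_squares(lambda c:np.hypot(q[:,0]-c[0],q[:,1]-c[1])-.03,[.516,-.318],loss='soft_l1',f_scale=.002);print('mug',f.x,len(q))
i=np.load("pics/scenei.npz")
E
```

```text
scene end 36 [0.9837 0.1798 0.4657 0.1602] 10.36 [0.413 0.151 0.026] [0.517 0.171 0.066]
scene strip 114 [ 0.1981 -0.9802  0.5992 -0.0492] -78.57 [ 0.581 -0.109  0.025] [0.616 0.009 0.032]
mug [ 0.51718307 -0.31909556] 346
side end 454 [0.9867 0.1627 0.4603 0.1598] 9.37 [0.411 0.149 0.025] [0.515 0.17  0.066]
side div 389 [0.9859 0.1673 0.4673 0.1146] 9.63 [0.422 0.104 0.025] [0.517 0.125 0.066]
side strip 136 [ 0.2183 -0.9759  0.5936 -0.0474] -77.39 [ 0.577 -0.11   0.025] [0.619 0.01  0.032]
mug [ 0.51591602 -0.32142717] 417
```

Call:
{"method": "play_rows", "body": {
  "commands": "0.3 0.5 0 0 0 0;0.57 1 0.1 0 0 -0.1;0.57 1 0.1 0 0 -0.1;0.57 1 0.1 0 0 -0.1;0.57 1 0.1 0 0 -0.1;0.57 1 0.1 0 0 -0.1;0.57 1 0.1 0 0 -0.1;0.57 1 0.1 0 0 -0.1;0.57 1 0.1 0 0 -0.1;0.57 1 0.1 0 0 -0.1;0.57 1 0.1 0 0 -0.1;0.57 1 0.1 0 0 0;0.57 1 0.1 0 0 0;0.57 1 0.1 0 0 0;0.57 1 0.1 0 0 0;0.57 1 0.1 0 0 0;0.57 1 0.1 0 0 0;0.57 1 0 0 0 0;0.5 0.7 0 0 0 0;0 0 0 0 0 0",
  "grip": 87
}}

```text
time_s: 2.1
tcp_pos: [0.5138, -0.044, 0.2699]
ee_rot: [[-0.984, -0.176, -0.001], [-0.176, 0.984, 0.0], [0.0, 0.0, -1.0]]
wrist_force: [-0.3, 0.3, -0.5]
gripper_width: 1.001
gripper_force: 0.0
```

```bash
cat > look.py <<'E'
from station import r,cams
from h import *
import sys
def look(name,crop=None,f=1.5):
    s=r.sense();i=cams.camera_info("wrist");p,d=cams.capture("wrist")
    np.savez(f"pics/{name}.npz",d=d,**{k:i[k] for k in("mtx","R","t")});cv2.imwrite(f"pics/{name}_raw.png",p)
    cv2.imwrite(f"pics/{name}.png",cv2.resize(p,None,fx=f,fy=f,interpolation=cv2.INTER_CUBIC))
    print(s['time_s'],s['tcp_pos'].round(4),np.asarray(s['ee_rot']).round(4).tolist());print('cam',(-i["R"].T@i["t"]).round(3),i["R"][2].round(3))
if __name__=="__main__": look(sys.argv[1])
E
python3 look.py w1
```

```text
2.1 [ 0.5138 -0.044   0.2699] [[-0.9845, -0.1755, -0.0005], [-0.1755, 0.9845, 0.0003], [0.0004, 0.0004, -1.0]]
cam [ 0.448 -0.056  0.432] [ 0.246  0.044 -0.968]
```

View pics/w1.png

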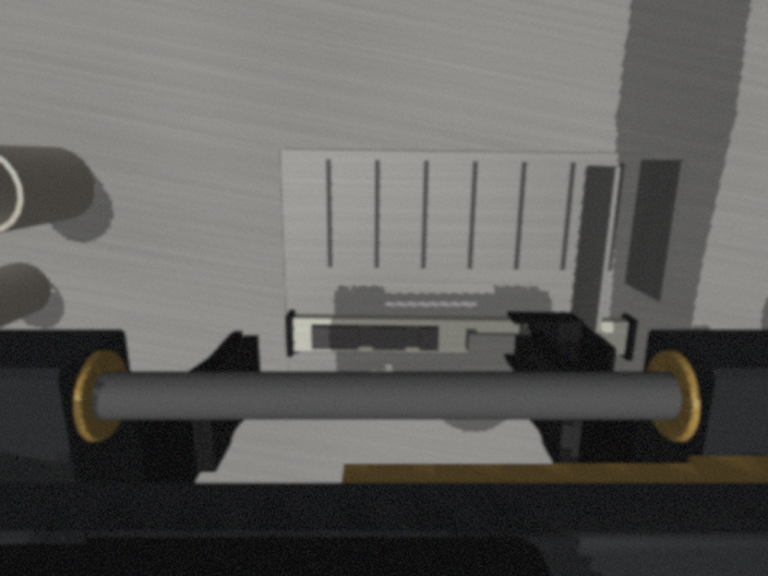

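Call:
{"method": "play_rows", "body": {
  "commands": "0.8 0.4 0 0 0 0;0.8 0.4 0 0 0 0;0.8 0.4 0 0 0 0;0.8 0.4 0 0 0 0;0 0 0 0 0 0;0 0 0 0 0 0"
}}

```text
time_s: 2.75
tcp_pos: [0.6082, 0.0009, 0.2699]
ee_rot: [[-0.985, -0.171, -0.002], [-0.171, 0.985, -0.0], [0.002, 0.0, -1.0]]
wrist_force: [0.7, -0.1, 0.1]
gripper_width: 1.004
gripper_force: 0.0
```

```bash
python3 look.py w2
```

```text
2.75 [0.6082 0.0009 0.2699] [[-0.9852, -0.1715, -0.0019], [-0.1715, 0.9852, -0.0002], [0.0019, 0.0001, -1.0]]
cam [ 0.542 -0.01   0.432] [ 0.244  0.042 -0.969]
```

View pics/w2.png

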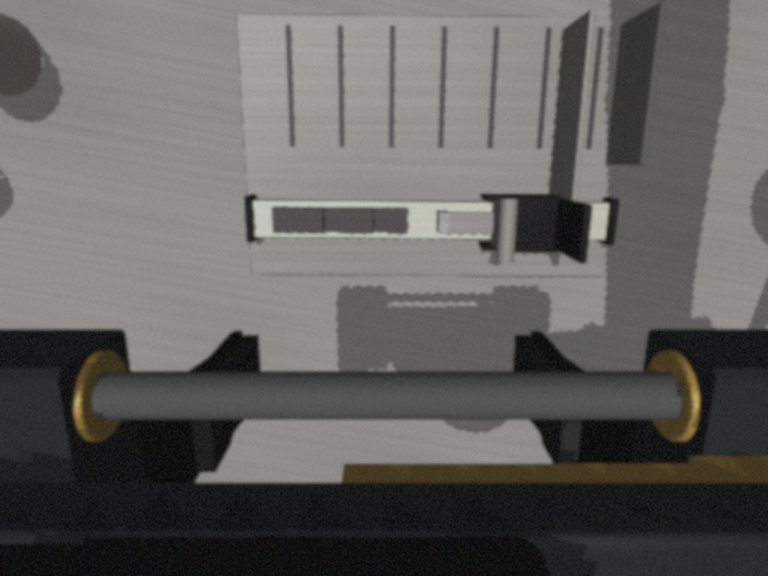

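```bash
cat >> h.py <<'E'
def onplane(i,u,v,z):
    R=i["R"];t=np.asarray(i["t"]).ravel();c=-R.T@t
    d=R.T@np.linalg.inv(i["mtx"])@np.array([u,v,1.]);return c+d*(z-c[2])/d[2]
E
python3 - <<'E'
from h import *
i=np.load("pics/w2.npz");p=cv2.imread("pics/w2_raw.png");g=cv2.cvtColor(p,6)
for v in(140,143,147,150,153): print(v,g[v,162:415].tolist())
print(i['d'][147,162:415:3].round(3).tolist())
yaw=None
a=onplane(i,238/1.5,15/1.5,.006);b=onplane(i,252/1.5,275/1.5,.006);print('tray -y edge',a,b,np.degrees(np.arctan2(*(b-a)[[1,0]])))
E
```

```text
140 [123, 89, 54, 41, 42, 50, 94, 148, 182, 196, 197, 198, 196, 198, 195, 197, 196, 192, 173, 135, 97, 84, 80, 79, 84, 81, 80, 80, 82, 81, 78, 82, 82, 79, 82, 82, 77, 84, 81, 84, 79, 81, 79, 80, 80, 81, 84, 81, 78, 80, 83, 77, 73, 64, 71, 78, 78, 84, 82, 80, 85, 83, 82, 81, 82, 80, 79, 80, 78, 80, 82, 79, 80, 82, 80, 82, 83, 81, 82, 80, 81, 79, 80, 79, 81, 74, 67, 73, 77, 80, 83, 83, 83, 83, 84, 83, 82, 84, 84, 84, 85, 83, 76, 84, 78, 82, 83, 80, 88, 112, 150, 181, 191, 195, 192, 196, 192, 192, 194, 195, 194, 194, 195, 194, 193, 192, 193, 190, 177, 153, 139, 140, 143, 140, 135, 144, 160, 174, 178, 177, 178, 179, 179, 177, 179, 181, 178, 179, 179, 180, 178, 181, 180, 182, 180, 179, 181, 178, 180, 179, 179, 180, 180, 178, 174, 154, 112, 76, 56, 56, 59, 75, 94, 113, 129, 136, 145, 145, 143, 136, 128, 115, 96, 66, 42, 45, 34, 32, 39, 39, 38, 39, 34, 35, 34, 36, 34, 39, 39, 34, 39, 28, 34, 31, 33, 34, 34, 38, 36, 18, 14, 10, 24, 23, 24, 19, 13, 22, 21, 11, 19, 18, 18, 17, 15, 20, 20, 28, 37, 42, 45, 69, 123, 165, 185, 187, 185, 187, 186, 185, 185, 183, 172, 140, 88, 45, 37, 36, 40, 52, 74
[... 5615 characters left out ...]
 0.3869999945163727, 0.3529999852180481, 0.3490000069141388, 0.3479999899864197, 0.3490000069141388, 0.3889999985694885, 0.3880000114440918, 0.38999998569488525, 0.38999998569488525, 0.3889999985694885, 0.3889999985694885, 0.3889999985694885, 0.38999998569488525, 0.38999998569488525, 0.38499999046325684, 0.37599998712539673, 0.3659999966621399, 0.35600000619888306, 0.3490000069141388, 0.3409999907016754, 0.3370000123977661, 0.3370000123977661, 0.41100001335144043, 0.41200000047683716, 0.41200000047683716, 0.41100001335144043, 0.40700000524520874, 0.4320000112056732, 0.43299999833106995]
tray -y edge [ 0.45782443 -0.14001071  0.006     ] [ 0.65888843 -0.10783387  0.006     ] 9.092109894800897
```

```bash
python3 - <<'E'
from h import *
i=np.load("pics/w2.npz");Y=np.radians(9.5);C=np.array([[np.cos(Y),np.sin(Y)],[-np.sin(Y),np.cos(Y)]])
for n,u,v,z in[("strip-",181.5,147,.028),("strip+",271.3,147,.028),("n2 left",214.3,147,.028),("n1 left",247.5,147,.028),("arm end",291.3,147,.037),("rail-",168.6,147,.02),("rail+",403.5,147,.02),("railtop x-",230,135,.02),("railtop x+",230,159.5,.02),("bar-",330.5,147,.078),("bar+",345.5,147,.078),("plate top+ ",392.5,160,.095),("plate top",392,174,.095),("platecorner far",375,136,.095)]:
    X=onplane(i,u,v,z);print(n,X.round(4),"rackrot",(C@X[:2]).round(4))
u,v,X=cloud(i['d'],i);
for a,b,n in(([.40,.10,.03],[.53,.135,.063],'div'),([.40,.14,.03],[.53,.19,.063],'end'),([.55,.03,.074],[.62,.2,.1],'grips')):
    m=((X>a)&(X<b)).all(1);q=(C@X[m][:,:2].T).T
    print(n,m.sum(),q.min(0),q.max(0),np.percentile(q,[5,50,95],axis=0).round(4).tolist(),X[m][:,2].max())
    np.save("pics/q.npy",np.c_[q,X[m][:,2]])
q=np.load("pics/q.npy");h=[(round(y,3),round(np.median(q[(q[:,1]>y)&(q[:,1]<=y+.003),2]),3),round(q[(q[:,1]>y)&(q[:,1]<=y+.003),0].min(),3),round(q[(q[:,1]>y)&(q[:,1]<=y+.003),0].max(),3)) for y in np.arange(-.05,.12,.003) if ((q[:,1]>y)&(q[:,1]<=y+.003)).sum()>3];print(h)
E
```

```text
strip- [ 0.6057 -0.0916  0.028 ] rackrot [ 0.5823 -0.1904]
strip+ [0.5874 0.0141 0.028 ] rackrot [ 0.5816 -0.0831]
n2 left [ 0.599 -0.053  0.028] rackrot [ 0.5821 -0.1512]
n1 left [ 0.5922 -0.0139  0.028 ] rackrot [ 0.5818 -0.1115]
arm end [0.5824 0.0366 0.037 ] rackrot [ 0.5804 -0.0601]
rail- [ 0.6097 -0.1087  0.02  ] rackrot [ 0.5834 -0.2079]
rail+ [0.5607 0.1733 0.02  ] rackrot [0.5816 0.0783]
railtop x- [ 0.5826 -0.0372  0.02  ] rackrot [ 0.5684 -0.1328]
railtop x+ [ 0.612  -0.0327  0.02  ] rackrot [ 0.5983 -0.1333]
bar- [0.5712 0.0721 0.078 ] rackrot [ 0.5753 -0.0232]
bar+ [0.5685 0.0876 0.078 ] rackrot [ 0.5752 -0.0075]
plate top+  [0.5719 0.1325 0.095 ] rackrot [0.5859 0.0363]
plate top [0.5859 0.1359 0.095 ] rackrot [0.6003 0.0373]
platecorner far [0.5517 0.109  0.095 ] rackrot [0.5621 0.0165]
div 1121 [0.43724021 0.03226821] [0.54293551 0.03742048] [[0.4422, 0.0327], [0.4874, 0.0331], [0.5375, 0.0337]] 0.06298570241211668
end 1504 [0.43258403 0.07770819] [0.53649112 0.08258161] [[0.4376, 0.0783], [0.4815, 0.0789], [0.531, 0.0796]] 0.06299600648085023
grips 972 [ 0.55982383 -0.0212074 ] [0.60382324 0.03694292] [[0.5632, -0.0205], [0.5814, -0.0102], [0.6003, 0.0348]] 0.09626075344277456
[(np.float64(-0.023), np.float64(0.08), np.float64(0.56), np.float64(0.604)), (np.float64(-0.02), np.float64(0.082), np.float64(0.56), np.float64(0.603)), (np.float64(-0.017), np.float64(0.084), np.float64(0.56), np.float64(0.603)), (np.float64(-0.014), np.float64(0.083), np.float64(0.56), np.float64(0.603)), (np.float64(-0.011), np.float64(0.082), np.float64(0.56), np.float64(0.604)), (np.float64(0.028), np.float64(0.084), np.float64(0.563), np.float64(0.6)), (np.float64(0.031), np.float64(0.092), np.float64(0.563), np.float64(0.602)), (np.float64(0.034), np.float64(0.094), np.float64(0.564), np.float64(0.602))]
```

Call:
{"method": "play_rows", "body": {
  "commands": "-0.3 0.85 0 0 0 0;-0.3 0.85 -0.3 0 0 0;-0.3 0.85 -0.3 0 0 -0.04;-0.28 0.85 -0.3 0 0 0;0 0 -0.8 0 0 0;0 0 -0.8 0 0 0;0 0 -0.8 0 0 0;0 0 -0.6 0 0 0;0 0 0 0 0 0;0 0 0 0 0 0"
}}

```text
time_s: 3.8
tcp_pos: [0.5734, 0.1027, 0.1545]
ee_rot: [[-0.986, -0.166, 0.001], [-0.166, 0.986, -0.0], [-0.001, -0.0, -1.0]]
wrist_force: [-0.4, -0.2, 0.3]
gripper_width: 0.999
gripper_force: 0.0
```

Call:
{"method": "play_rows", "body": {
  "commands": "0 0 -0.7 0 0 0;0 0 -0.7 0 0 0;0 0 -0.6 0 0 0;0 0 -0.6 0 0 0;0 0 -0.4 0 0 0;0 0 0 0 0 0;0 0 0 0 0 0"
}}

```text
time_s: 4.5
tcp_pos: [0.5744, 0.1035, 0.0647]
ee_rot: [[-0.986, -0.166, 0.002], [-0.166, 0.986, 0.0], [-0.002, 0.0, -1.0]]
wrist_force: [-0.1, -0.1, 0.7]
gripper_width: 1.002
gripper_force: 0.0
```

Call:
{"method": "play_rows", "body": {
  "commands": "0 0 0 0 0 0;0 0 0 0 0 0;0 0 0 0 0 0;0 0 0 0 0 0;0 0 0 0 0 0;0 0 0 0 0 0;0 0 0 0 0 0;0 0 0 0 0 0",
  "grip": 60
}}

```text
time_s: 5.3
tcp_pos: [0.5736, 0.1033, 0.0635]
ee_rot: [[-0.986, -0.166, -0.0], [-0.166, 0.986, -0.0], [0.0, -0.0, -1.0]]
wrist_force: [0.4, 0.2, 0.2]
gripper_width: 0.691
gripper_force: 0.0
```

Call:
{"method": "play_rows", "body": {
  "commands": "0 0 0 0 0 0;0 0 0 0 0 0;0 0 0 0 0 0;0 0 0 0 0 0;0 0 0 0 0 0;0 0 0 0 0 0;0 0 0 0 0 0;0 0 0 0 0 0",
  "grip": 43.5
}}

```text
time_s: 6.1
tcp_pos: [0.5735, 0.1033, 0.0635]
ee_rot: [[-0.986, -0.166, -0.0], [-0.166, 0.986, 0.0], [0.0, 0.0, -1.0]]
wrist_force: [-0.9, 2.0, -0.3]
gripper_width: 0.505
gripper_force: 9.4
```

Call:
{"method": "play_rows", "body": {
  "commands": "0.02 -0.12 0 0 0 0;0.041 -0.245 0 0 0 0;0.041 -0.245 0 0 0 0;0.041 -0.245 0 0 0 0;0.041 -0.245 0 0 0 0;0.041 -0.245 0 0 0 0;0.041 -0.245 0 0 0 0;0.041 -0.245 0 0 0 0;0.041 -0.245 0 0 0 0;0.041 -0.245 0 0 0 0;0.02 -0.12 0 0 0 0;0 0 0 0 0 0;0 0 0 0 0 0;0 0 0 0 0 0"
}}

```text
time_s: 7.5
tcp_pos: [0.5858, 0.0293, 0.0635]
ee_rot: [[-0.986, -0.166, -0.0], [-0.166, 0.986, -0.001], [0.0, -0.001, -1.0]]
wrist_force: [0.4, -1.0, -1.9]
gripper_width: 0.498
gripper_force: 6.8
```

```bash
python3 look.py w3
```

```text
7.5 [0.5858 0.0293 0.0635] [[-0.9861, -0.166, -0.0004], [-0.166, 0.9861, -0.0009], [0.0005, -0.0008, -1.0]]
cam [0.52  0.018 0.225] [ 0.246  0.04  -0.968]
```

View pics/w3.png

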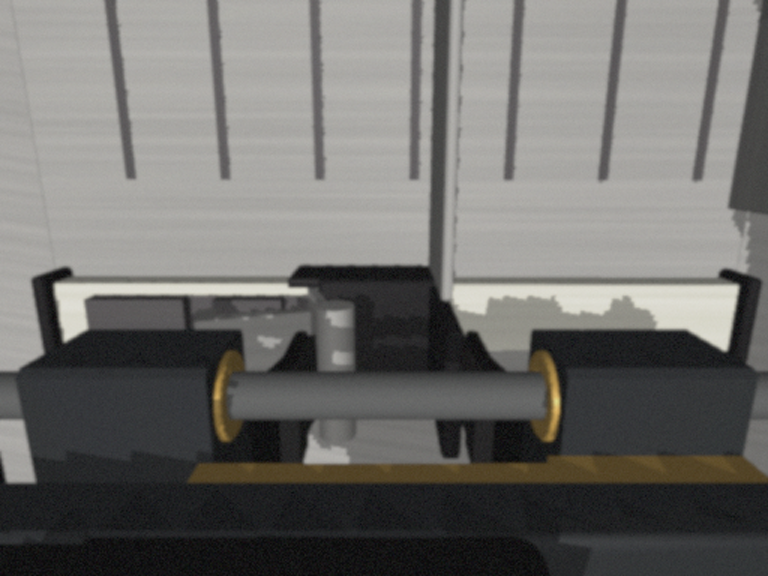

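```bash
python3 - <<'E'
from h import *
i=np.load("pics/w3.npz");Y=np.radians(9.5);C=np.array([[np.cos(Y),np.sin(Y)],[-np.sin(Y),np.cos(Y)]])
for n,u,v,z in[("strip-",87/1.5,299/1.5,.028),("n2 left",189/1.5,299/1.5,.028),("arm end",193/1.5,325/1.5,.050)]:
    print(n,(C@onplane(i,u,v,z)[:2]).round(4))
u,v,X=cloud(i['d'],i);q=(C@X[:,:2].T).T
m=(X[:,2]>.01)&(X[:,2]<.063)&(q[:,0]>.44)&(q[:,0]<.53)&(abs(q[:,1]+.045)<.03);print('div -y face',np.percentile(q[m],[5,50,95],axis=0).round(4).tolist())
for vv in(205,212,218,222):
    print(vv,[(int(a),*(np.r_[q[j],X[j,2]].round(3))) for j,a in enumerate(u) if v[j]==vv and 110<a<150 and a%3==0])
E
```

```text
strip- [ 0.5715 -0.189 ]
n2 left [ 0.5715 -0.1476]
arm end [ 0.5751 -0.1382]
div -y face [[0.468, -0.0498], [0.4956, -0.0497], [0.5263, -0.0495]]
205 [(111, np.float64(0.575), np.float64(-0.157), np.float64(0.028)), (114, np.float64(0.575), np.float64(-0.155), np.float64(0.028)), (117, np.float64(0.575), np.float64(-0.154), np.float64(0.027)), (120, np.float64(0.575), np.float64(-0.151), np.float64(0.028)), (123, np.float64(0.576), np.float64(-0.151), np.float64(0.026)), (126, np.float64(0.577), np.float64(-0.15), np.float64(0.022)), (129, np.float64(0.577), np.float64(-0.149), np.float64(0.02)), (132, np.float64(0.577), np.float64(-0.147), np.float64(0.021)), (135, np.float64(0.577), np.float64(-0.145), np.float64(0.02)), (138, np.float64(0.578), np.float64(-0.144), np.float64(0.02)), (141, np.float64(0.577), np.float64(-0.141), np.float64(0.021)), (144, np.float64(0.574), np.float64(-0.135), np.float64(0.033)), (147, np.float64(0.576), np.float64(-0.136), np.float64(0.026))]
212 [(111, np.float64(0.58), np.float64(-0.158), np.float64(0.028)), (114, np.float64(0.579), np.float64(-0.
[... 1729 characters left out ...]
float64(0.546), np.float64(-0.105), np.float64(0.141)), (120, np.float64(0.546), np.float64(-0.104), np.float64(0.14)), (123, np.float64(0.546), np.float64(-0.104), np.float64(0.14)), (126, np.float64(0.546), np.float64(-0.102), np.float64(0.141)), (129, np.float64(0.546), np.float64(-0.102), np.float64(0.141)), (132, np.float64(0.546), np.float64(-0.101), np.float64(0.141)), (135, np.float64(0.546), np.float64(-0.1), np.float64(0.142)), (138, np.float64(0.546), np.float64(-0.099), np.float64(0.141)), (141, np.float64(0.546), np.float64(-0.099), np.float64(0.141)), (144, np.float64(0.546), np.float64(-0.098), np.float64(0.14)), (147, np.float64(0.546), np.float64(-0.097), np.float64(0.141))]
```

Call:
{"method": "play_rows", "body": {
  "commands": "0 0 0 0 0 0;0 0 0 0 0 0;0 0 0 0 0 0;0 0 0 0 0 0;0 0 0 0 0 0;0 0 0 0 0 0;0 0 0 0 0 0;0 0 0 0 0 0",
  "grip": 76
}}

```text
time_s: 8.35
tcp_pos: [0.5859, 0.03, 0.0636]
ee_rot: [[-0.986, -0.166, 0.0], [-0.166, 0.986, 0.0], [-0.0, 0.0, -1.0]]
wrist_force: [0.8, -1.0, -0.3]
gripper_width: 0.87
gripper_force: 0.0
```

```bash
cat > div.py <<'E'
from station import r,cams
from look import look
from h import *
import sys
look(sys.argv[1]);i=np.load(f"pics/{sys.argv[1]}.npz");Y=np.radians(9.5);C=np.array([[np.cos(Y),np.sin(Y)],[-np.sin(Y),np.cos(Y)]])
u,v,X=cloud(i['d'],i);q=(C@X[:,:2].T).T;T=C@r.sense()['tcp_pos'][:2]
m=(X[:,2]>.012)&(X[:,2]<.063)&(q[:,0]>.44)&(q[:,0]<.53)&(abs(q[:,1]+.045)<.03);y=np.median(q[m,1])
print('travel',.0118+.0331-y,'n',m.sum(),'tcp rack',T,'plate+y face minus tcp',y+.004-T[1])
m=(X[:,2]>.024)&(X[:,2]<.055)&(abs(q[:,0]-.579)<.006)&(q[:,1]>-.16)&(q[:,1]<-.10)
for a in np.arange(-.16,-.10,.003):
    k=m&(q[:,1]>a)&(q[:,1]<=a+.003)
    if k.sum()>2: print(round(a,3),X[k,2].max().round(3),end='; ')
E
python3 div.py w4
```

```text
8.35 [0.5859 0.03   0.0636] [[-0.9861, -0.1661, 0.0], [-0.1661, 0.9861, 0.0], [-0.0, 0.0, -1.0]]
cam [0.52  0.019 0.225] [ 0.247  0.041 -0.968]
travel 0.09156409592786002 n 1442 tcp rack [ 0.58275419 -0.0671225 ] plate+y face minus tcp 0.02445839960856977
-0.16 0.029; -0.157 0.029; -0.154 0.029; -0.151 0.029; -0.142 0.03; -0.139 0.046; -0.136 0.046; -0.133 0.045; -0.13 0.044; -0.127 0.044; -0.124 0.044; -0.121 0.043; -0.118 0.042; -0.115 0.042; -0.112 0.041; -0.109 0.041; -0.106 0.041; -0.103 0.04;
```

Call:
{"method": "play_rows", "body": {
  "commands": "0.03 -0.2 0 0 0 0;0.03 -0.19 0 0 0 0;0.0055 -0.033 0 0 0 0;0.0055 -0.033 0 0 0 0;0.0055 -0.033 0 0 0 0;0.0055 -0.033 0 0 0 0;0 0 0 0 0 0;0 0 0 0 0 0"
}}

```text
time_s: 9.2
tcp_pos: [0.5881, 0.0155, 0.0635]
ee_rot: [[-0.986, -0.166, -0.0], [-0.166, 0.986, 0.001], [-0.0, 0.001, -1.0]]
wrist_force: [-2.6, 5.3, -0.0]
gripper_width: 0.874
gripper_force: 2.7
```

Call:
{"method": "play_rows", "body": {
  "commands": "0.0055 -0.033 0 0 0 0;0.0055 -0.033 0 0 0 0;0.0055 -0.033 0 0 0 0;0 0 0 0 0 0"
}}

```text
time_s: 9.6
tcp_pos: [0.5885, 0.0127, 0.0634]
ee_rot: [[-0.986, -0.166, -0.0], [-0.166, 0.986, 0.002], [-0.0, 0.002, -1.0]]
wrist_force: [-1.9, 5.3, 1.1]
gripper_width: 0.876
gripper_force: 3.0
```

Call:
{"method": "play_rows", "body": {
  "commands": "0.0055 -0.033 0 0 0 0;0.0055 -0.033 0 0 0 0;0 0 0 0 0 0"
}}

```text
time_s: 9.9
tcp_pos: [0.5889, 0.0107, 0.0634]
ee_rot: [[-0.986, -0.166, -0.0], [-0.166, 0.986, 0.002], [-0.0, 0.002, -1.0]]
wrist_force: [-2.5, 5.2, 1.5]
gripper_width: 0.875
gripper_force: 2.9
```

```bash
python3 div.py w5
```

```text
9.9 [0.5889 0.0107 0.0634] [[-0.9861, -0.1663, -0.0002], [-0.1663, 0.9861, 0.0015], [-0.0, 0.0015, -1.0]]
cam [ 0.523 -0.001  0.225] [ 0.246  0.042 -0.968]
travel 0.09721499350655083 n 2434 tcp rack [ 0.58257187 -0.08664771] plate+y face minus tcp 0.038332715426338274
-0.16 0.029; -0.157 0.029; -0.154 0.03; -0.151 0.029; -0.145 0.046; -0.142 0.045; -0.139 0.045; -0.136 0.045; -0.133 0.044; -0.13 0.043; -0.127 0.043; -0.124 0.042; -0.121 0.042; -0.118 0.041; -0.115 0.041; -0.112 0.041; -0.109 0.039; -0.106 0.039; -0.103 0.039;
```

Call:
{"method": "play_rows", "body": {
  "commands": "0.0055 -0.033 0 0 0 0;0.0055 -0.033 0 0 0 0;0 0 0 0 0 0"
}}

```text
time_s: 10.25
tcp_pos: [0.5896, 0.0071, 0.0636]
ee_rot: [[-0.986, -0.166, 0.0], [-0.166, 0.986, -0.0], [-0.0, -0.0, -1.0]]
wrist_force: [-0.3, 0.3, 0.1]
gripper_width: 0.875
gripper_force: 0.0
```

Call:
{"method": "play_rows", "body": {
  "commands": "0.0055 -0.033 0 0 0 0;0 0 0 0 0 0"
}}

```text
time_s: 10.45
tcp_pos: [0.5897, 0.0063, 0.0636]
ee_rot: [[-0.986, -0.166, 0.0], [-0.166, 0.986, 0.0], [-0.0, 0.0, -1.0]]
wrist_force: [-0.2, 1.4, -0.1]
gripper_width: 0.876
gripper_force: 0.9
```

Call:
{"method": "play_rows", "body": {
  "commands": "0.0055 -0.033 0 0 0 0;0 0 0 0 0 0"
}}

```text
time_s: 10.65
tcp_pos: [0.5898, 0.0054, 0.0636]
ee_rot: [[-0.986, -0.166, 0.0], [-0.166, 0.986, 0.0], [-0.0, 0.0, -1.0]]
wrist_force: [-0.0, 1.7, 0.4]
gripper_width: 0.872
gripper_force: 1.1
```

```bash
python3 div.py w6
```

```text
10.65 [0.5898 0.0054 0.0636] [[-0.9861, -0.1659, 0.0001], [-0.1659, 0.9861, 0.0001], [-0.0001, 0.0001, -1.0]]
cam [ 0.524 -0.006  0.225] [ 0.247  0.041 -0.968]
travel 0.102643864068542 n 2410 tcp rack [ 0.58263505 -0.09205271] plate+y face minus tcp 0.0383088428615401
-0.16 0.029; -0.157 0.029; -0.154 0.029; -0.151 0.038; -0.148 0.038; -0.145 0.038; -0.142 0.038; -0.139 0.038; -0.136 0.039; -0.133 0.038; -0.13 0.038; -0.127 0.038; -0.124 0.038; -0.121 0.038; -0.118 0.038; -0.103 0.043;
```

Call:
{"method": "play_rows", "body": {
  "commands": "-0.025 0.15 0 0 0 0;-0.025 0.15 0 0 0 0;0 0 0 0 0 0;0 0 0 0 0 0;0 0 0 0 0 0;0 0 0.5 0 0 0;0 0 0.8 0 0 0;0 0 1 0 0 0;0 0 0.8 0 0 0;0 0 0.5 0 0 0;0 0 0 0 0 0;0 0 0 0 0 0",
  "grip": 87
}}

```text
time_s: 11.9
tcp_pos: [0.5879, 0.0143, 0.1711]
ee_rot: [[-0.986, -0.166, -0.001], [-0.166, 0.986, 0.0], [0.0, 0.0, -1.0]]
wrist_force: [0.5, 0.0, 0.4]
gripper_width: 1.001
gripper_force: 0.0
```

Call:
{"method": "play_rows", "body": {
  "commands": "-0.1 -0.5 0 0 0 0;-0.2 -0.9 0 0 0 0;-0.2 -0.9 0 0 0 0;-0.2 -0.9 0 0 0 0;-0.2 -0.9 0 0 0 0;-0.2 -0.9 0 0 0 0;-0.2 -0.9 0 0 0 0;-0.2 -0.9 0 0 0 0;-0.2 -0.9 0 0 0 0;-0.2 -0.9 0 0 0 0;-0.2 -0.9 0 0 0 0;-0.2 -0.9 0 0 0 0;-0.1 -0.75 0 0 0 0;0 0 0 0 0 0;0 0 0 0 0 0"
}}

```text
time_s: 13.4
tcp_pos: [0.5151, -0.3206, 0.1701]
ee_rot: [[-0.986, -0.164, -0.003], [-0.164, 0.986, 0.001], [0.002, 0.002, -1.0]]
wrist_force: [-1.2, 1.0, -0.4]
gripper_width: 0.998
gripper_force: 0.0
```

```bash
python3 - <<'E'
from look import *
from scipy.optimize import least_squares
look("w7")
for n in("scene","side"):
    i=cams.camera_info(n);p,d=cams.capture(n);u,v,X=cloud(d,i)
    q=X[((X>[.47,-.37,.03])&(X<[.56,-.27,.095])).all(1)];f=least_squares(lambda c:np.hypot(q[:,0]-c[0],q[:,1]-c[1])-.03,[.516,-.318],loss='soft_l1',f_scale=.002);print(n,f.x,len(q),q[:,2].max())
i=np.load("pics/w7.npz");u,v,X=cloud(i['d'],i);m=((X>[.47,-.38,.03])&(X<[.56,-.27,.1])).all(1);q=X[m]
print('wrist',len(q));f=least_squares(lambda c:np.hypot(q[:,0]-c[0],q[:,1]-c[1])-.03,[.516,-.318],loss='soft_l1',f_scale=.002);print(f.x,np.abs(f.fun).mean())
E
```

```text
13.4 [ 0.5151 -0.3206  0.1701] [[-0.9864, -0.1643, -0.0026], [-0.1643, 0.9864, 0.0011], [0.0023, 0.0015, -1.0]]
cam [ 0.449 -0.332  0.332] [ 0.244  0.042 -0.969]
scene [ 0.51706458 -0.31905044] 349 0.09006511166950633
side [ 0.51605202 -0.32133229] 415 0.0927989492802343
wrist 3313
[ 0.5138184  -0.32128806] 0.0023966260410660575
```

Call:
{"method": "play_rows", "body": {
  "commands": "0.03 0 -0.4 0 0 0;0 0 -0.7 0 0 0;0 0 -0.7 0 0 0;0 0 -0.7 0 0 0;0 0 -0.7 0 0 0;0 0 -0.5 0 0 0;0 0 -0.27 0 0 0;0 0 0 0 0 0;0 0 0 0 0 0"
}}

```text
time_s: 14.45
tcp_pos: [0.5177, -0.32, 0.0528]
ee_rot: [[-0.986, -0.167, 0.001], [-0.167, 0.986, -0.0], [-0.0, -0.001, -1.0]]
wrist_force: [0.4, -0.3, -0.5]
gripper_width: 0.999
gripper_force: 0.0
```

Call:
{"method": "play_rows", "body": {
  "commands": "0 0 0 0 0 0;0 0 0 0 0 0;0 0 0 0 0 0;0 0 0 0 0 0;0 0 0 0 0 0;0 0 0 0 0 0;0 0 0 0 0 0;0 0 0 0 0 0;0 0 0 0 0 0;0 0 0 0 0 0",
  "grip": 55
}}

```text
time_s: 15.45
tcp_pos: [0.5175, -0.3203, 0.0528]
ee_rot: [[-0.986, -0.166, 0.001], [-0.166, 0.986, -0.0], [-0.001, -0.001, -1.0]]
wrist_force: [-0.0, 0.1, 4.1]
gripper_width: 0.688
gripper_force: 30.0
```

Call:
{"method": "play_rows", "body": {
  "commands": "0 0 0.2 0 0 0;0 0 0.5 0 0 0;0 0 0.8 0 0 0;0 0 0.9 0 0 0;0 0 0.8 0 0 0;0 0 0.5 0 0 0;-0.05 0.3 0 0 0 0;-0.1 0.7 0 0 0 0;-0.1 0.9 0 0 0 0;-0.1 0.9 0 0 0 0;-0.1 0.9 0 0 0 0;-0.1 0.9 0 0 0 0;-0.1 0.9 0 0 0 0;-0.1 0.9 0 0 0 0;-0.1 0.9 0 0 0 0;-0.1 0.9 0 0 0 0;-0.1 0.9 0 0 0 0;-0.1 0.9 0 0 0 0;-0.1 0.9 0 0 0 0;-0.07 0.9 0 0 0 0"
}}

```text
time_s: 17.45
tcp_pos: [0.4753, 0.035, 0.1617]
ee_rot: [[-0.986, -0.166, -0.004], [-0.166, 0.986, -0.0], [0.004, 0.0, -1.0]]
wrist_force: [0.2, 1.0, -2.5]
gripper_width: 0.69
gripper_force: 30.0
```

Call:
{"method": "play_rows", "body": {
  "commands": "-0.03 0.9 0 0 0 0;0 0.6 0 0 0 0;0 0.4 0 0 0 0;0 0 0 0 0 0;0 0 0 0 0 0;0 0 0 0 0 0"
}}

```text
time_s: 18.05
tcp_pos: [0.4762, 0.0902, 0.163]
ee_rot: [[-0.986, -0.165, -0.001], [-0.165, 0.986, -0.0], [0.001, -0.0, -1.0]]
wrist_force: [0.3, 0.6, -3.0]
gripper_width: 0.687
gripper_force: 30.0
```

```bash
python3 look.py w8
```

```text
18.05 [0.4762 0.0902 0.163 ] [[-0.9863, -0.1652, -0.0012], [-0.1652, 0.9863, -0.0005], [0.0013, -0.0003, -1.0]]
cam [0.41  0.079 0.325] [ 0.245  0.04  -0.969]
```

View pics/w8.png

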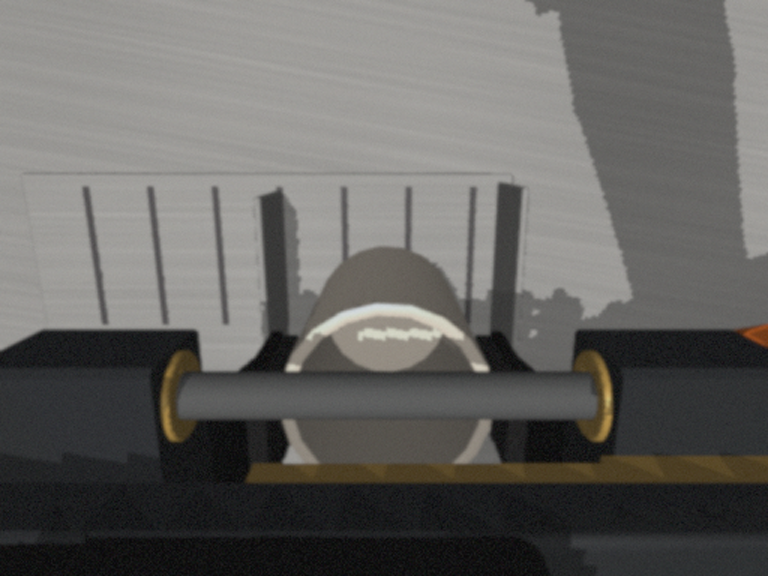

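Call:
{"method": "play_rows", "body": {
  "commands": "0.05 0.07 -0.3 0 0 0;0 0 -0.5 0 0 0;0 0 -0.6 0 0 0;0 0 -0.6 0 0 0;0 0 -0.5 0 0 0;0 0 -0.4 0 0 0;0 0 -0.3 0 0 0;0 0 0 0 0 0;0 0 0 0 0 0"
}}

```text
time_s: 19.0
tcp_pos: [0.4785, 0.0929, 0.0675]
ee_rot: [[-0.986, -0.166, 0.0], [-0.166, 0.986, -0.0], [-0.0, -0.0, -1.0]]
wrist_force: [0.7, 0.6, -2.4]
gripper_width: 0.688
gripper_force: 30.0
```

Call:
{"method": "play_rows", "body": {
  "commands": "0 0 -0.05 0 0 0;0 0 -0.05 0 0 0;0 0 -0.05 0 0 0;0 0 0 0 0 0"
}}

```text
time_s: 19.4
tcp_pos: [0.4781, 0.093, 0.0629]
ee_rot: [[-0.986, -0.166, 0.0], [-0.166, 0.986, 0.0], [-0.0, 0.0, -1.0]]
wrist_force: [0.4, -0.5, -2.9]
gripper_width: 0.685
gripper_force: 30.0
```

Call:
{"method": "play_rows", "body": {
  "commands": "0 0 -0.04 0 0 0;0 0 -0.03 0 0 0;0 0 0 0 0 0"
}}

```text
time_s: 19.7
tcp_pos: [0.4781, 0.0929, 0.0607]
ee_rot: [[-0.986, -0.166, -0.0], [-0.166, 0.986, -0.0], [0.0, -0.0, -1.0]]
wrist_force: [-0.0, 0.7, -2.2]
gripper_width: 0.69
gripper_force: 30.0
```

Call:
{"method": "play_rows", "body": {
  "commands": "0 0 -0.03 0 0 0;0 0 -0.02 0 0 0;0 0 0 0 0 0"
}}

```text
time_s: 20.0
tcp_pos: [0.4781, 0.093, 0.0593]
ee_rot: [[-0.986, -0.166, -0.0], [-0.166, 0.986, -0.0], [0.0, -0.0, -1.0]]
wrist_force: [-1.1, -0.1, -2.2]
gripper_width: 0.694
gripper_force: 30.0
```

Call:
{"method": "play_rows", "body": {
  "commands": "0 0 -0.02 0 0 0;0 0 0 0 0 0"
}}

```text
time_s: 20.2
tcp_pos: [0.4783, 0.093, 0.0588]
ee_rot: [[-0.986, -0.166, 0.0], [-0.166, 0.986, 0.0], [-0.0, 0.0, -1.0]]
wrist_force: [-1.4, -0.5, -2.2]
gripper_width: 0.691
gripper_force: 30.0
```

One more millimetre to find contact.

Call:
{"method": "play_rows", "body": {
  "commands": "0 0 -0.02 0 0 0;0 0 0 0 0 0"
}}

```text
time_s: 20.4
tcp_pos: [0.4783, 0.093, 0.0588]
ee_rot: [[-0.986, -0.166, 0.0], [-0.166, 0.986, -0.0], [-0.0, -0.0, -1.0]]
wrist_force: [-1.3, -0.5, 4.6]
gripper_width: 0.688
gripper_force: 30.0
```

Call:
{"method": "play_rows", "body": {
  "commands": "0 0 -0.02 0 0 0;0 0 0 0 0 0"
}}

```text
time_s: 20.6
tcp_pos: [0.4783, 0.093, 0.0587]
ee_rot: [[-0.986, -0.166, 0.001], [-0.166, 0.986, -0.0], [-0.0, -0.0, -1.0]]
wrist_force: [-3.0, 0.1, 9.2]
gripper_width: 0.692
gripper_force: 30.0
```

Call:
{"method": "play_rows", "body": {
  "commands": "0 0 0 0 0 0;0 0 0 0 0 0;0 0 0 0 0 0;0 0 0 0 0 0;0 0 0 0 0 0;0 0 0 0 0 0;0 0 0 0 0 0",
  "grip": 75
}}

```text
time_s: 21.3
tcp_pos: [0.4782, 0.093, 0.0575]
ee_rot: [[-0.986, -0.166, -0.0], [-0.166, 0.986, -0.0], [0.0, -0.0, -1.0]]
wrist_force: [-0.2, 0.7, 0.1]
gripper_width: 0.859
gripper_force: 0.0
```

Call:
{"method": "play_rows", "body": {
  "commands": "0 0 0.2 0 0 0;0 0 0.4 0 0 0;0 0 0.6 0 0 0;0 0 0.8 0 0 0;0 0 0.8 0 0 0;0 0 0.8 0 0 0;0 0 0.8 0 0 0;0 0 0.5 0 0 0;0 0 0 0 0 0;0 0 0 0 0 0"
}}

```text
time_s: 22.3
tcp_pos: [0.4778, 0.0929, 0.2043]
ee_rot: [[-0.986, -0.166, -0.0], [-0.166, 0.986, 0.0], [0.0, 0.0, -1.0]]
wrist_force: [-0.5, 0.2, -0.3]
gripper_width: 0.859
gripper_force: 0.0
```

```bash
python3 look.py w9; python3 - <<'E'
from look import *
from scipy.optimize import least_squares
Y=np.radians(9.5);C=np.array([[np.cos(Y),np.sin(Y)],[-np.sin(Y),np.cos(Y)]])
for n in("scene","side"):
    i=cams.camera_info(n);p,d=cams.capture(n);u,v,X=cloud(d,i)
    q=X[((X>[.43,.05,.07])&(X<[.53,.14,.11])).all(1)];f=least_squares(lambda c:np.hypot(q[:,0]-c[0],q[:,1]-c[1])-.03,[.478,.093],loss='soft_l1',f_scale=.002);print(n,len(q),'mug in rack',C@f.x-[.5318,-.0511],'top',q[:,2].max())
    R=(C@X[:,:2].T).T-[.5318,-.0511]
    m=(abs(R[:,0]-.05)<.006)&(R[:,1]>-.105)&(R[:,1]<-.07)&(X[:,2]>.024)&(X[:,2]<.06);print('arm top',np.percentile(X[m,2],[50,95]) if m.any() else None)
    if n=="scene":cv2.imwrite("pics/end.png",cv2.resize(p[150:260,180:330],None,fx=4,fy=4))
E
```

```text
22.3 [0.4778 0.0929 0.2043] [[-0.9862, -0.1657, -0.0002], [-0.1657, 0.9862, 0.0004], [0.0002, 0.0005, -1.0]]
cam [0.412 0.082 0.366] [ 0.246  0.041 -0.968]
scene 200 mug in rack [-0.04404132  0.06508013] top 0.09605415967323122
arm top [0.03521347 0.03868224]
side 401 mug in rack [-0.04713988  0.06414471] top 0.09728382406442714
arm top [0.03829604 0.03889269]
```

View pics/end.png

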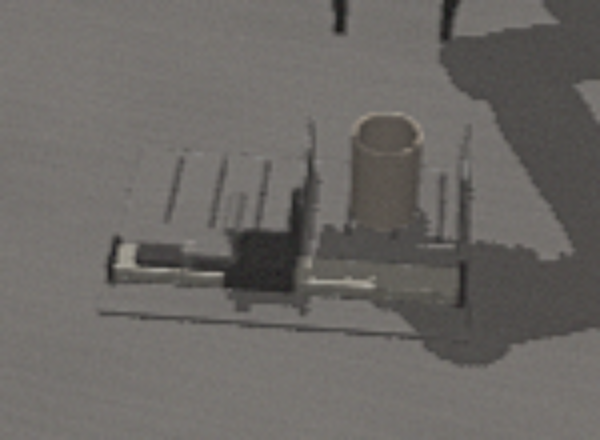

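The picture shows the mug upright in the bay (crop about 385,170). The catch arm lies flat in the notch and the gripper is clear.

```bash
python3 -c "
from station import r
print(r.finish_job())"
```

```text
the job is handed in; nothing more can be done
None
```

The job is handed in: by the cameras, the divider's catch tooth is down in the second notch at about 0.103 m travel and the mug stands upright mid-bay; the result of the judging was not shown.

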